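# Release the red plaque from its spring-bar display stand

### The job

Take the forked tool from its wooden holder, set its prongs astride the spring bar that holds the red plaque, and push the brass collar sideways, away from the plaque, until the plaque drops onto the foot of its stand; leave it there. Let the bar spring back and stand the tool in its holder again as it was. Touch that bar only with the tool, and leave the green plaque hanging.

Things in the scene. Friction and masses are not known exactly. Their poses are not given: they have to be found in the camera images.
- fork: Forked tool, prongs down in a fixed wooden holder (inside 66 x 36 mm, 60 tall), upright, mid-holder, square to it: put it back there, 10 mm off still enters. Origin between prong tips, z up the tool. Two steel prongs to z=45 mm, each 10 (x) by 14 (y), 24 gap between along x; yoke 44 x 14 to z=59; blue handle 24 (x) by 20 (y) to z=150. 120 g.
- plaque_red: Red plate 60 (x) x 12 (y) x 80 mm (z), 45 g, origin mid lower edge. Hangs on the red stand's bar by a 16 mm window (along y), between two aluminium posts 22 mm wide, tops 130 mm up; lower edge 46 mm above the counter. Once the bar is out of it, it drops between the posts onto the stand's foot (12 mm thick).
- bar_red: Red stand's spring bar: level steel rod, 8 mm thick, 110 mm up, along its y. Origin: on the axis, at the brass collar's face (40 mm disc, 6 thick) nearest the plaque; +y leads away from the plaque to a black spring barrel at y=45 mm. Rod bare, for the prongs (tips 15-35 mm below axis), y=-42 to 0. Slides to +y with 1.6 to 4.5 N: plaque free at 24 mm, stop at 36; springs back.
- plaque_green: Same plaque in green, hanging the same way on a second, identical stand, whose bar lies to it as the red one's does (collar face 62 mm from the plaque's middle, along the plaque's +y). Must stay hanging.
There are look-alikes about, which are no part of the job. There is more than one size of the fork; the job needs the larger. Of the things shaped like the plaque_red, the red one is meant.

How it is judged:
By the outcome, as a careful person would: the job done as asked, in the order asked, and still so for the second after the job is handed in, with the robot touching nothing.
It also fails if it takes over 45 s, if anything falls off the work surface, if the arm or the gripper's body presses on something with over 40 N, if the wrist force passes 120 N, or if a joint passes its speed limit or range.

### The arm

A 7-joint arm with a two-finger parallel gripper is mounted at the origin on the work surface. World frame = base frame: x ahead of the robot, y to its left, z up, the work surface at z = 0. Lengths are in mm, angles in rad, forces in N, time in s.
With the tool pointing down it reaches from about 400 to 875 mm from the base axis. Payload 6.5 kg.
Tool frame: the origin (TCP) lies between the finger pads; the fingertips stand 22 mm ahead of it and the grasp point (between the pads) lies 3 mm ahead of it; x points along the fingers, z is the direction in which the jaws open and shut, and the axes are right-handed (so a half turn about x gives the same grasp; the last joint's range is limited). The gripper opens to 88 mm and grips with 3 to 60 N. Pads are 18 mm wide; open, the fingers measure 123 mm over their backs; the gripper's body (75 mm by 187 mm) begins 45 mm behind the grasp point.
Start: joints at [1.096, 0.536, -0.004, 1.538, 0.003, 1.067, -0.071], TCP at [258.376, -596.433, 260.716] pointing down, gripper open.
Joint ranges: [-2.7, 2.7], [-0.37, 2.16], [-1.27, 1.26], [0.24, 2.4], [-1.31, 4.45], [0.19, 1.91], [-2.76, 2.76]. Speed limits (rad/s): [2.39, 2.39, 3.14, 3.14, 3.14, 3.14, 3.14].

### API

Orientations are given as a unit quaternion [w, x, y, z].
In Python, from workcell import * gives the robot as it stands. Calls block until the motion is done:
- move_to(position, orientation): joint-space move of the TCP to a pose.
- line_to(position, speed=150, rotation=None): straight line of the TCP; rotation=None keeps the orientation; speed is the mean speed in mm/s.
- move_j(angles): joint-space move.
- open_jaws() and gripper_close(newtons=None): open the fingers fully, or close them until they stop; newtons is the grip in N (None keeps the last).
- sleep(seconds).
- solve_ik(position, orientation): joint angles nearest the present ones, or None.
- sense(): the state.
- camera(name): name is "scene" or "top" or "wrist"; returns a dict with "color" (384x512x3 uint8, red, green, blue), "depth" (384x512 float32, mm along the optical axis (not along the pixel's ray), 0 where there is no reading), "intrinsics" (3x3 intrinsics, pixels), "k1" (the pictures are not rectified: a ray, as slopes to the right and down, at radius r is drawn at 1 + k1 r^2 times it, then the intrinsics apply), "R" (3x3) and "t" (3): a world point X has camera coordinates R X + t; the wrist camera has in their place "T_tool_cam" (4x4, takes a point from camera to tool coordinates, whose origin is the TCP and whose axes are the tool frame's). Camera axes: x right, y down, z forward; pixel columns grow to the right and rows downward; lengths in mm; the calibration is good to about 2 mm. A picture is of the moment at which its call begins: read the wrist's pose just before it.
A pose or a line that the arm cannot do raises PlanningError and nothing moves.
- close_job(): hands the job in, once; it reports no verdict.
The state is a dict: "time": time; "joint_pos": joint angles; "qd": joint speeds; "joint_torque": joint torques, N m; "eef_pos": TCP position; "tcp_rot": TCP orientation; "ft_force": force on the tool from outside, world axes, zero at the start; "torque": the same for the moment, N m; "grip_width": finger opening in mm.
Only numpy, scipy, OpenCV 4.12 (cv2) and the standard library are available. Lean on these libraries where they do the work, as an engineer would, in place of code of your own. Each camera call takes 0.05 s, during which the arm holds its last target.

## Working session

There is one attempt and no reset: what is moved stays moved. The work goes in short steps, each a Python script; the robot and the scene stay as the last script left them, time stands still between calls to the robot, and variables do not carry over. Pictures are saved under pics/ and viewed, and the job is handed in when it is done.

```bash
ls; mkdir -p pics; cat > h.py <<'E'
from workcell import *
import numpy as np, cv2
from scipy.spatial.transform import Rotation as Ro
def save(c,n): cv2.imwrite('pics/'+n,cv2.cvtColor(c['color'],cv2.COLOR_RGB2BGR))
def pts(c,tcp=None,rot=None):
    K=np.array(c['intrinsics'],float);k=float(c['k1'])
    v,u=np.mgrid[0:384,0:512]
    p=np.stack([u,v],-1).reshape(-1,1,2).astype(float)
    n=cv2.undistortPoints(p,K,np.array([k,0,0,0,0.]),None,None,None) if False else cv2.undistortPointsIter(p,K,np.array([k,0,0,0,0.]),None,None,(3,50,1e-9))
    n=n.reshape(384,512,2); d=np.asarray(c['depth'],float)
    P=np.dstack([n*d[...,None],d])
    if 'R' in c: W=(P-np.array(c['t']))@np.array(c['R'])
    else:
        T=np.array(c['T_tool_cam']); q=np.array(rot); R=Ro.from_quat([q[1],q[2],q[3],q[0]]).as_matrix()
        W=(P@T[:3,:3].T+T[:3,3])@R.T+np.array(tcp)
    W[d<=0]=np.nan
    return W
E
python3 - <<'E'
from h import *
s=sense();print(s['time'],s['eef_pos'],s['tcp_rot'],s['ft_force'],s['grip_width'])
for n in('scene','top','wrist'):
    c=camera(n);save(c,n+'0.png');np.savez('/tmp/%s0.npz'%n,**c)
    print(n,c['k1'],c['intrinsics'],c.get('R'),c.get('t'),c.get('T_tool_cam'))
E
```

```text
pics
0.0 [ 258.16893977 -595.92890841  259.85879093] [ 0.59058723  0.38837693  0.5916044  -0.38778127] [ 0.36487231  0.31503876 -0.46421132] 88.3119770393665
scene 0.04953242324619341 [[474.52781393   0.         258.38290011]
 [  0.         474.52781393 200.13599518]
 [  0.           0.           1.        ]] [[ 0.62876293  0.77745452 -0.01488787]
 [ 0.55586235 -0.46277488 -0.69054794]
 [-0.54375935  0.42591534 -0.72313338]] [-316.52399815 -236.03796522 1330.37087952] None
top 0.013627232672557442 [[411.31929925   0.         255.70408616]
 [  0.         411.31929925 185.09034247]
 [  0.           0.           1.        ]] [[ 0.00827279 -0.99980407  0.01798265]
 [-0.996649   -0.00970751 -0.08121909]
 [ 0.08137775 -0.01725048 -0.99653404]] [-44.82240508 519.68952898 810.07216213] None
wrist 0.029181799701101636 [[316.62567971   0.         256.32068338]
 [  0.         316.62567971 191.94473015]
 [  0.           0.           1.        ]] None None [[-1.54285583e-04 -2.88209507e-01  9.57567364e-01 -1.23882741e+02]
 [-1.75266558e-03 -9.57565826e-01 -2.88209327e-01  7.43969893e+01]
 [ 9.99998452e-01 -1.72276190e-03 -3.57396281e-04 -6.00198517e-01]
 [ 0.00000000e+00  0.00000000e+00  0.00000000e+00  1.00000000e+00]]
```

View pics/scene0.png

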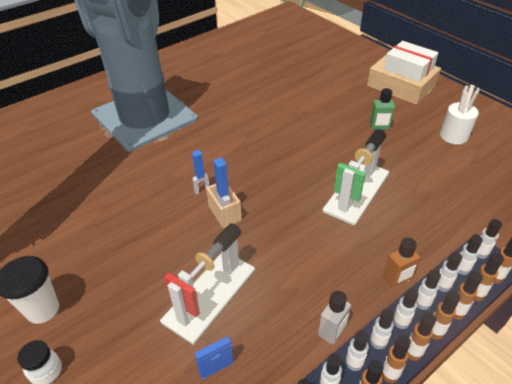

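View pics/top0.png

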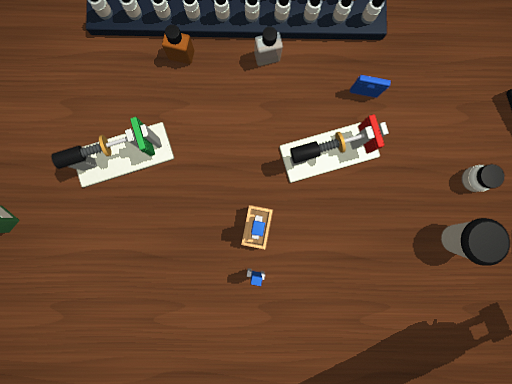

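View pics/wrist0.png

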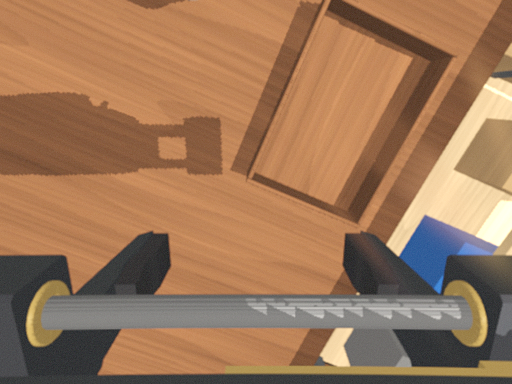

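The red stand is at (332,150) in the top view, with its collar at (341,142) and its plaque at (373,133). The large fork in its holder is at (258,228), and the small look-alike stands at (257,278). Next I'll measure all of these.

```bash
cat > m.py <<'E'
from h import *
W={};C={}
for n in('scene','top'):
    c=dict(np.load('/tmp/%s0.npz'%n)); C[n]=c; W[n]=pts(c)
def rep(name,P):
    P=P[~np.isnan(P[:,0])]
    if len(P)<5: print(name,len(P));return
    r=cv2.minAreaRect(P[:,:2].astype(np.float32))
    print(name,len(P),'med',np.median(P,0).round(1),'min',np.percentile(P,2,axis=0).round(1),'max',np.percentile(P,98,axis=0).round(1),'rect',np.round(r[0],1),np.round(r[1],1),round(r[2],1))
for n in W:
    h=cv2.cvtColor(C[n]['color'],cv2.COLOR_RGB2HSV).astype(int);w=W[n]
    H,S,V=h[...,0],h[...,1],h[...,2]; z=w[...,2]
    print(n,'table z',np.nanmedian(z))
    v,u=np.mgrid[0:384,0:512]
    box=lambda a:(u>=a[0])&(u<=a[2])&(v>=a[1])&(v<=a[3])
    bx={'top':dict(fork=(235,195,285,255),small=(235,260,280,292),red=(270,105,395,190),green=(45,105,180,190)),
        'scene':dict(fork=(200,150,250,230),small=(188,145,208,195),red=(155,215,260,340),green=(320,125,395,225))}[n]
    blue=(H>105)&(H<125)&(S>150)&(V>80)
    rep('fork blue',w[box(bx['fork'])&blue]); rep('fork top',w[box(bx['fork'])&blue&(z>140)])
    rep('small blue',w[box(bx['small'])&blue])
    rep('holder',w[box(bx['fork'])&(z>50)&(z<66)&~blue])
    for k in('red','green'):
        b=box(bx[k]); 
        col=(((H<6)|(H>174)) if k=='red' else ((H>45)&(H<80)))&(S>150)&(V>90)
        rep(k+' plaque',w[b&col]); rep(k+' plaque top',w[b&col&(z>121)])
        rep(k+' foot',w[b&(z>7)&(z<17)&(S<60)&(V>130)])
        rep(k+' brass',w[b&(H>12)&(H<25)&(S>110)&(V>120)&(z>80)])
        rep(k+' posttops',w[b&(z>123)&(z<140)&(S<60)&(V>100)])
        rep(k+' black',w[b&(V<60)&(z>95)])
E
python3 m.py
```

```text
scene table z -0.6115436931238635
fork blue 341 med [446.4 -49.1 123.2] min [351.9 -57.5  57.1] max [451.3 -39.2 154.7] rect [401.6 -43.5] [ 19.7 101.7] 83.7
fork top 112 med [443.9 -48.8 152.3] min [429.7 -56.9 140.6] max [451.1 -38.1 155.5] rect [439.7 -47.3] [17.8 24.3] 78.3
small blue 189 med [351.7 -47.8  90.8] min [341.6 -54.7  52.8] max [355.1 -39.  116.1] rect [347.2 -46. ] [16.2 17.7] 72.2
holder 348 med [454.1 -51.4  57.8] min [356.4 -73.7  50.5] max [478.1 -24.6  64.5] rect [416.1 -41.8] [ 47.6 125.5] 80.2
red plaque 353 med [ 626.5 -257.1  123. ] min [ 516.2 -270.     2.8] max [ 642.1 -246.3  127.1] rect [ 567.5 -252.5] [ 31.  149.9] 82.4
red plaque top 193 med [ 613.2 -257.5  124.9] min [ 586.9 -269.   121.9] max [ 641.3 -248.2  127.2] rect [ 613.6 -256.8] [58.2 12.4] 16.0
red foot 2744 med [ 605.2 -197.    11.3] min [ 549.9 -291.2    8. ] max [ 652.  -104.    14.5] rect [ 595.7 -196.2] [ 82.  195.4] 16.2
red brass 153 med [ 598.2 -195.8  119.9] min [ 579.3 -202.1   96.8] max [ 612.3 -189.9  129.9] rect [ 594.5 -195.6] [37.7  6.9] 17.9
red posttops 179 med [ 615.3 -250.1
[... 2022 characters left out ...]
.6  65.7] max [629.1 182.4 128.6] rect [601.7 171.8] [59.2 11.6] 17.7
green plaque top 215 med [601.9 171.4 126.5] min [575.4 160.  122.7] max [628.8 183.3 128.7] rect [601.8 171.8] [59.  11.5] 17.8
green foot 2270 med [571.3 230.7  12.7] min [523.8 139.5   9.5] max [638.4 312.7  15.7] rect [581.6 233.4] [ 80.5 194.1] 18.4
green brass 77 med [577.5 232.  127.8] min [564.7 226.2 117.3] max [598.4 239.6 131.8] rect [581.6 233.2] [36.6  6.1] 17.9
green posttops 156 med [601.4 179.9 130.4] min [586.8 154.1 124.7] max [615.5 190.9 132.6] rect [593.5 170.5] [39.  37.7] 18.2
green black 531 med [558.6 292.6 123.2] min [541.3 176.6 110.9] max [580.7 318.6 127.3] rect [570.5 239.7] [ 42.8 163.6] 18.3
```

```bash
python3 - <<'E'
import cv2,numpy as np
a=cv2.imread('pics/top0.png');b=cv2.imread('pics/scene0.png')
cv2.imwrite('pics/z.png',np.hstack([cv2.resize(a[100:200,265:400],(400,300),interpolation=2),cv2.resize(b[215:340,150:260],(400,454),interpolation=2)[:300*0+300] if 0 else cv2.resize(b[215:340,150:260],(350,300),interpolation=2)]))
E
```

```text
(no output)
```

View pics/z.png

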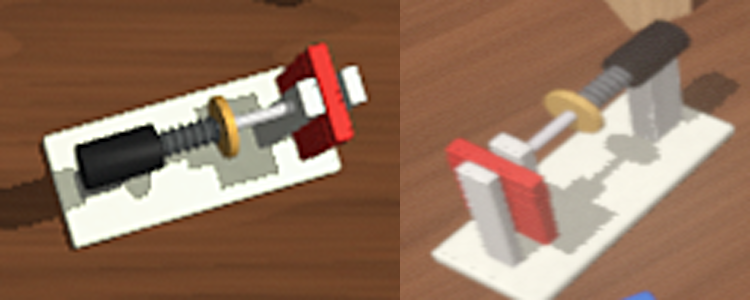

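```bash
cat >> h.py <<'E'
def ori(yaw,flip=0):
    # jaw axis (tool z) along stand/fork y axis of a frame with yaw (deg); tool x down
    a=np.radians(yaw); z=np.array([-np.sin(a),np.cos(a),0]); z=-z if flip else z
    x=np.array([0,0,-1.]); y=np.cross(z,x)
    q=Ro.from_matrix(np.stack([x,y,z],1)).as_quat(); return [q[3],q[0],q[1],q[2]]
def st(): 
    s=sense(); print('t%.2f'%s['time'],np.round(s['eef_pos'],1),'F',np.round(s['ft_force'],1),'M',np.round(s['torque'],2),'w%.1f'%s['grip_width']); return s
def wrist(n):
    s=sense(); c=camera('wrist'); save(c,n+'.png'); return c,pts(c,s['eef_pos'],s['tcp_rot'])
E
python3 - <<'E'
from h import *
for f in(0,1):
    for p,y in(((437,-43,290),-10),((437,-43,130),-10),((595,-200,300),17),((595,-200,200),17)):
        q=solve_ik(list(p),ori(y,f)); print(f,p,None if q is None else np.round(q,2))
E
```

```text
0 (437, -43, 290) [ 0.72  0.22 -0.81  2.    0.19  1.    1.21]
0 (437, -43, 130) [ 0.54  0.49 -0.66  2.14  0.48  0.66  0.95]
0 (595, -200, 300) [ 0.76  0.57 -0.75  1.53  0.41  1.21  1.81]
0 (595, -200, 200) [ 0.74  0.68 -0.72  1.62  0.5   1.04  1.74]
1 (437, -43, 290) [ 0.3   0.16 -0.33  2.02  0.06  0.98 -1.81]
1 (437, -43, 130) [ 0.13  0.41 -0.16  2.17  0.12  0.58 -1.86]
1 (595, -200, 300) [ 0.35  0.47 -0.13  1.55  0.07  1.13 -1.07]
1 (595, -200, 200) [ 0.33  0.57 -0.12  1.65  0.08  0.93 -1.08]
```

```bash
python3 - <<'E'
from h import *
move_to([602,-220,265],ori(17,1)); st()
c,W=wrist('w_red'); np.savez('/tmp/wred.npz',W=W,c=c['color'])
move_to([437,-43,285],ori(-10,1)); st()
c,W=wrist('w_fork'); np.savez('/tmp/wfork.npz',W=W,c=c['color'])
E
```

```text
t2.00 [ 601.4 -221.7  265. ] F [ 0.3 -0.3 -1. ] M [-0.01  0.02 -0.04] w87.8
t3.01 [438.  -43.9 285.4] F [ 0.5 -0.4  0.3] M [ 0.01 -0.02 -0.03] w88.0
```

View pics/w_red.png

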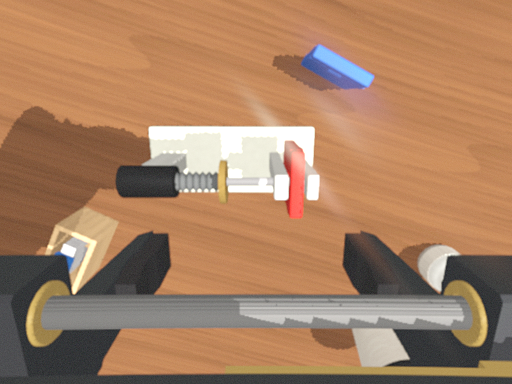

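View pics/w_fork.png

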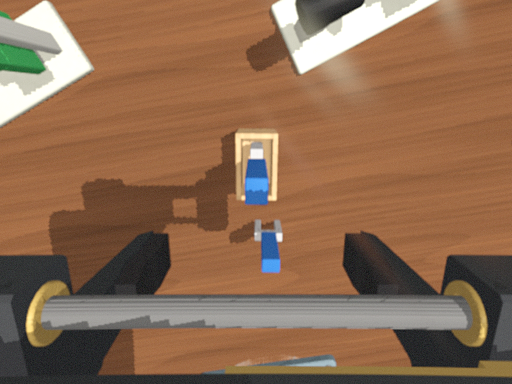

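The wrist views show the bar horizontal at row 182, with its collar at (223,181) and its plaque at (296,180). The holder is around (257,165), with the fork handle inside it at (257,185).

```bash
python3 - <<'E'
from h import *
def rep(name,P):
    P=P[~np.isnan(P[:,0])]
    if len(P)<5: print(name,len(P));return
    r=cv2.minAreaRect(P[:,:2].astype(np.float32))
    print(name,len(P),'med',np.median(P,0).round(1),'rect',np.round(r[0],1),np.round(r[1],1),round(r[2],1))
v,u=np.mgrid[0:384,0:512]
d=np.load('/tmp/wred.npz');w=d['W'];h=cv2.cvtColor(d['c'],cv2.COLOR_RGB2HSV).astype(int);H,S,V=h[...,0],h[...,1],h[...,2];z=w[...,2]
print(np.nanmedian(z[:230]))
b=(v>115)&(v<220)&(u>105)&(u<325)
rep('plaque top',w[b&((H<6)|(H>174))&(S>150)&(z>122)])
rep('brass',w[b&(H>12)&(H<25)&(S>110)&(z>90)])
rep('rod',w[b&(u>232)&(u<270)&(v>174)&(v<192)&(z>100)])
rep('foot',w[b&(z>7)&(z<17)&(S<60)]);rep('posts',w[b&(z>124)&(S<60)&(u>270)])
d=np.load('/tmp/wfork.npz');w=d['W'];h=cv2.cvtColor(d['c'],cv2.COLOR_RGB2HSV).astype(int);H,S,V=h[...,0],h[...,1],h[...,2];z=w[...,2]
b=(v>125)&(v<212)&(u>230)&(u<285);blue=(H>105)&(H<125)&(S>150)
rep('fork top',w[b&blue&(z>145)]);rep('holder rim',w[b&~blue&(z>54)&(z<66)&(H<30)&(S>40)]);print(np.nanmedian(z[:230]))
E
```

```text
0.08573153511539999
plaque top 549 med [ 602.  -256.5  125.7] rect [ 607.  -255.9] [48.1 11.9] 16.7
brass 343 med [ 596.4 -192.   126.4] rect [ 581.2 -150.4] [37.6 93.5] 16.8
rod 333 med [ 601.2 -216.1  113. ] rect [ 600.8 -216.3] [ 7.8 32.7] 16.4
foot 6269 med [ 605.  -189.8   11.8] rect [ 593.5 -192.6] [ 80.2 195.5] 16.8
posts 676 med [ 612.7 -246.3  129.6] rect [ 621.  -250.7] [40.3 37.9] 16.9
fork top 376 med [433.8 -42.8 154.6] rect [437.2 -43.2] [17.7 23.5] 79.5
holder rim 832 med [446.8 -49.9  59.8] rect [436.5 -43. ] [46.  76.6] 79.3
0.07657252189903829
```

```bash
python3 - <<'E'
from h import *
move_to([437.2,-43.2,200],ori(-10.6,1)); st()
line_to([437.2,-43.2,122.5],speed=100); st()
gripper_close(50); s=st()
line_to([437.2,-43.2,275],speed=150); st(); sleep(0.2);s=st();print(s['tcp_rot'],ori(-10.6,1))
c=camera('scene');save(c,'s1.png');c,W=wrist('w1')
E
```

```text
t3.49 [437.6 -43.7 200. ] F [ 0.5 -0.5  0.5] M [ 0.1  -0.03 -0.  ] w88.2
t4.42 [437.8 -43.2 123.1] F [1.1 0.  0.5] M [-0.    0.03 -0.02] w88.4
t5.45 [437.2 -43.2 122.5] F [0.2 0.3 0.1] M [ 0.07 -0.03 -0.02] w19.9
t6.62 [436.6 -43.2 274.2] F [-0.5  0.7 -2.4] M [ 0.05  0.06 -0.03] w20.1
t6.82 [436.8 -43.2 274.3] F [-0.8  0.  -2. ] M [-0.02  0.06 -0.02] w19.7
[-0.45133262 -0.54367056 -0.45202572  0.54442074] [np.float64(0.45167705536901026), np.float64(0.5440476428155718), np.float64(0.45167705536901026), np.float64(-0.5440476428155718)]
```

View pics/s1.png

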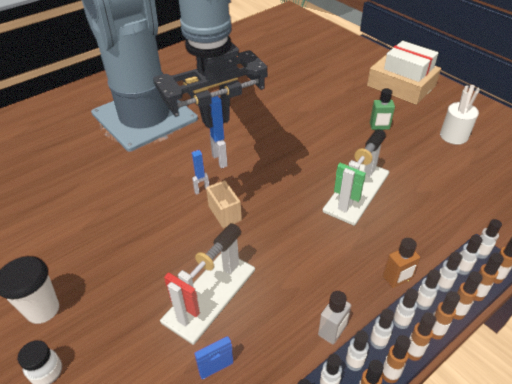

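View pics/w1.png

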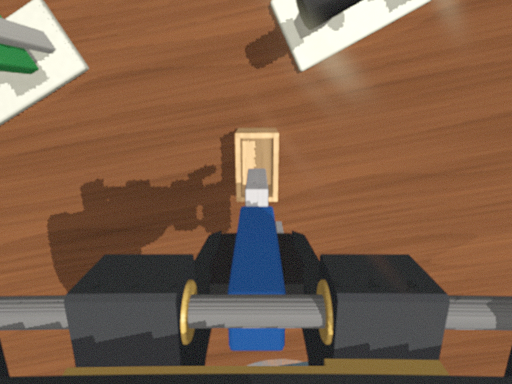

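The fork is gripped at (218,120) and hangs straight, and its holder at (224,203) is empty. I'll move over the bar next.

```bash
python3 - <<'E'
from h import *
line_to([600.4,-214,275],speed=200,rotation=ori(16.8,1)); st(); sleep(.2); s=st(); print(s['tcp_rot'],ori(16.8,1))
line_to([600.4,-214,232],speed=100); st()
c=camera('scene');save(c,'s2.png');c,W=wrist('w2'); np.savez('/tmp/w2.npz',W=W,c=c['color']);c=camera('top');save(c,'t2.png')
E
python3 - <<'E'
import cv2,numpy as np
a=cv2.imread('pics/s2.png')[130:340,140:300];cv2.imwrite('pics/s2z.png',cv2.resize(a,None,fx=3.5,fy=2.8))
E
```

```text
t8.25 [ 600.  -213.1  275. ] F [-0.3  0.  -2.3] M [ 0.04 -0.    0.03] w19.4
t8.45 [ 600.2 -213.4  275.2] F [-0.4 -0.2 -2.7] M [-0.06  0.01 -0.03] w19.4
[ 0.56779813  0.42146109  0.56780427 -0.42139548] [np.float64(0.5676776807627), np.float64(0.42159465220028836), np.float64(0.5676776807627001), np.float64(-0.42159465220028836)]
t9.03 [ 600.6 -214.   232.2] F [ 0.1  0.2 -1.7] M [-0.01 -0.02  0.02] w19.7
```

View pics/s2z.png

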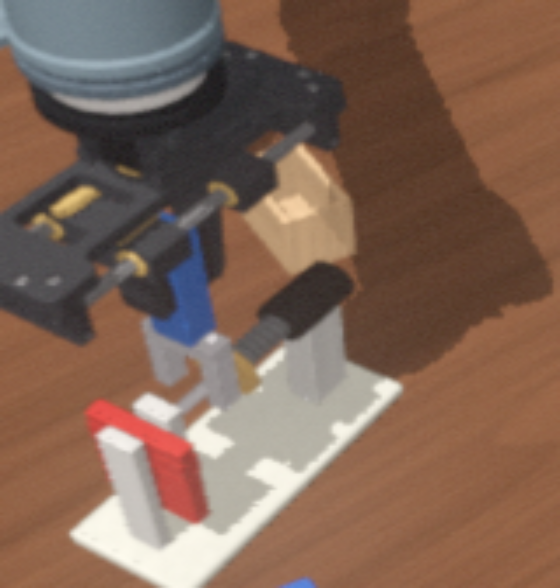

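View pics/w2.png

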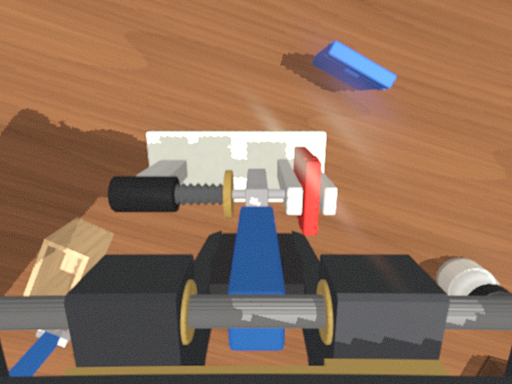

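```bash
python3 - <<'E'
from h import *
line_to([600.4,-214,203],speed=80); st()
y=np.array([-np.sin(np.radians(16.8)),np.cos(np.radians(16.8))])
for d in(14,25,35,40):
    p=np.array([600.4,-214])+d*y
    line_to([p[0],p[1],203],speed=60); s=st(); print(d,'along',np.dot(s['ft_force'][:2],y).round(2))
sleep(.2);st()
c=camera('scene');save(c,'s3.png');c,W=wrist('w3')
E
python3 - <<'E'
import cv2,numpy as np
a=cv2.imread('pics/s3.png')[130:340,140:300];cv2.imwrite('pics/s3z.png',cv2.resize(a,None,fx=3.5,fy=2.8))
E
```

```text
t9.69 [ 600.1 -213.9  202.4] F [ 0.4  0.4 -1.6] M [-0.   -0.02  0.04] w19.8
t10.07 [ 596.5 -200.5  203.4] F [ 0.5 -3.  -2.7] M [-0.42 -0.17 -0.08] w19.3
14 along -2.99
t10.41 [ 593.3 -189.9  203.3] F [ 0.9 -2.   0.4] M [-0.71 -0.2  -0.07] w19.4
25 along -2.17
t10.72 [ 590.5 -180.6  203.2] F [ 1.1 -3.  -0.2] M [-0.87 -0.37 -0.01] w19.8
35 along -3.22
t10.97 [ 589.1 -176.   203.2] F [ 1.7 -4.1 -0.8] M [-0.9  -0.54 -0.06] w19.4
40 along -4.37
t11.18 [ 589.1 -176.1  203.2] F [ 1.4 -2.4  0.3] M [-0.93 -0.53 -0.01] w19.9
```

View pics/s3z.png

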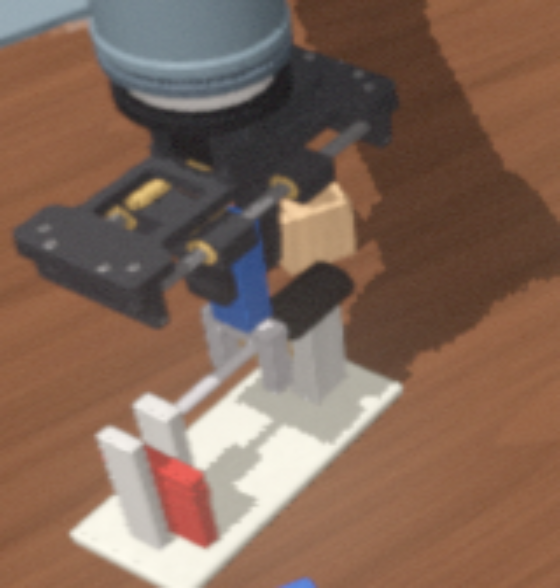

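View pics/w3.png

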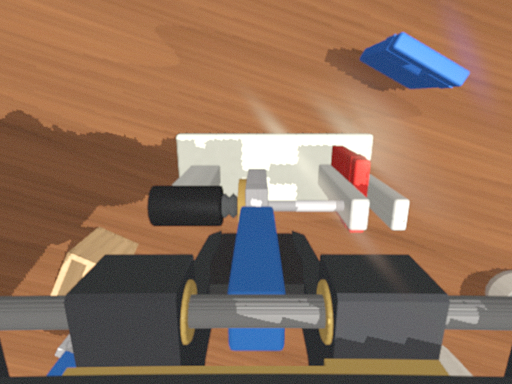

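The plaque has dropped onto the foot between the posts, at (180,500) in the zoomed picture. Now I'll let the bar spring back and lift the fork clear.

```bash
python3 - <<'E'
from h import *
line_to([600.4,-214,203],speed=70); st()
sleep(.15); st()
line_to([600.4,-214,278],speed=100); st()
c=camera('scene');save(c,'s4.png')
line_to([437.2,-43.2,278],speed=200,rotation=ori(-10.6,1)); sleep(.2);st()
c,W=wrist('w4');c=camera('scene');save(c,'s5.png')
E
python3 - <<'E'
import cv2,numpy as np
a=cv2.imread('pics/s4.png')[130:340,140:300];b=cv2.imread('pics/s5.png')[70:280,140:300];cv2.imwrite('pics/s4z.png',cv2.resize(np.hstack([a,b]),None,fx=2.5,fy=2.5))
E
```

```text
t12.00 [ 600.1 -213.2  202.6] F [-0.3  0.  -1.2] M [ 0.06 -0.04  0.01] w19.7
t12.15 [ 600.3 -213.2  202.9] F [-0.3  0.4 -1.1] M [-0.03 -0.03 -0.03] w19.8
t13.05 [ 599.9 -213.9  277.3] F [-0.4 -0.2 -2.3] M [ 0.   -0.02  0.03] w19.6
t14.63 [437.5 -43.6 277.9] F [ 0.9  1.  -1.8] M [0.02 0.04 0.  ] w19.3
```

View pics/s4z.png

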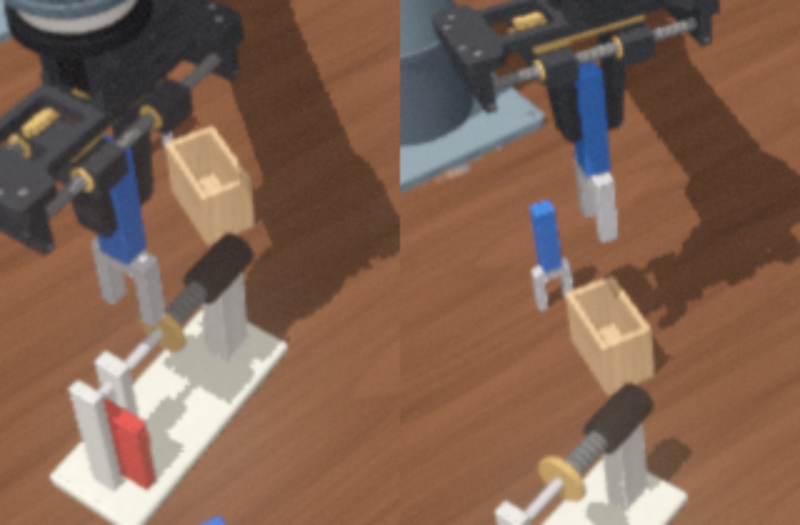

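View pics/w4.png

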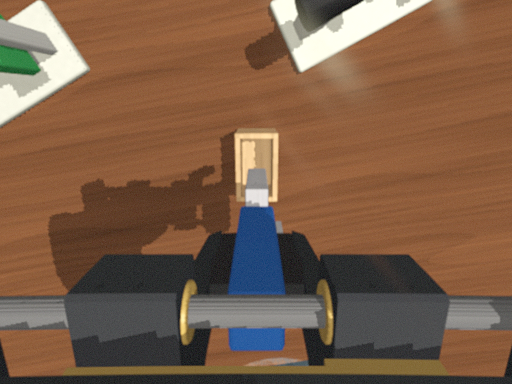

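The bar has sprung back with the plaque still on the foot, and the fork sits in the gripper exactly as it did after pickup. I'll lower it into the holder now.

```bash
python3 - <<'E'
from h import *
line_to([437.2,-43.2,190],speed=150); st()
line_to([437.2,-43.2,130],speed=70); s=st()
z=130
while z>121.8:
    z-=1; line_to([437.2,-43.2,z],speed=20); s=st()
    if s['ft_force'][2]>3: break
sleep(.2);st()
E
```

```text
t15.47 [437.7 -43.2 190.5] F [-0.3  0.1 -1. ] M [0.07 0.01 0.01] w19.2
t16.48 [437.5 -43.2 130.3] F [-1.3  1.2 -2.4] M [ 0.   -0.01 -0.03] w19.7
t16.73 [437.4 -43.2 129.2] F [ 0.4  0.1 -2. ] M [ 0.03 -0.01  0.02] w19.4
t16.98 [437.2 -43.2 128. ] F [ 0.  -0.2 -1.1] M [0.05 0.02 0.02] w19.7
t17.23 [437.1 -43.2 126.9] F [ 0.1  0.6 -1.1] M [0.07 0.04 0.01] w19.7
t17.48 [437.1 -43.2 125.9] F [-0.4 -0.8 -1.9] M [ 0.05 -0.01 -0.02] w19.9
t17.73 [437.2 -43.2 124.9] F [-0.1  0.3 -1.5] M [ 0.09  0.1  -0.  ] w19.6
t17.98 [437.1 -43.2 123.9] F [ 0.1  0.5 -1.3] M [ 0.11  0.02 -0.01] w19.8
t18.23 [437.2 -43.2 123. ] F [ 0.5  0.3 -1.8] M [0.06 0.03 0.02] w19.9
t18.48 [437.4 -43.2 122.4] F [-1.5  0.5  5.7] M [0.07 0.43 0.02] w19.9
t18.68 [437.4 -43.2 122.4] F [-1.3  0.7  6.3] M [0.03 0.43 0.  ] w19.8
```

```bash
python3 - <<'E'
from h import *
open_jaws(); st()
line_to([437.2,-43.2,285],speed=130); s=st()
sleep(.2)
c,W=wrist('w6'); np.savez('/tmp/wfork.npz',W=W,c=c['color'])
move_to([500,-430,330],ori(16.8,1)); st()
for n in('scene','top'):
    c=camera(n);save(c,n+'6.png');np.savez('/tmp/%s0.npz'%n,**c)
d=np.load('/tmp/wfork.npz');w=d['W'];h=cv2.cvtColor(d['c'],cv2.COLOR_RGB2HSV).astype(int);H,S,V=h[...,0],h[...,1],h[...,2];z=w[...,2]
v,u=np.mgrid[0:384,0:512];b=(v>125)&(v<212)&(u>230)&(u<285);blue=(H>105)&(H<125)&(S>150)
for m in (b&blue&(z>145),b&~blue&(z>54)&(z<66)&(H<30)&(S>40)):
    P=w[m];print(len(P),np.median(P,0).round(1),cv2.minAreaRect(P[:,:2].astype(np.float32)))
E
python3 m.py | grep -E "top|scene|plaque|brass|fork"
```

```text
t19.77 [437.2 -43.2 122. ] F [-0.5  0.4 -0.5] M [ 0.07  0.07 -0.01] w88.1
t21.17 [436.7 -43.2 284.3] F [ 0.4  0.  -0.2] M [0.02 0.01 0.05] w87.9
t22.88 [ 500.7 -428.5  329.8] F [ 0.9 -0.6 -0.3] M [-0.01 -0.01 -0.01] w88.0
346 [433.6 -42.6 154.5] ((437.56988525390625, -42.979248046875), (17.769298553466797, 23.190547943115234), 78.74600982666016)
858 [448.5 -49.1  59.7] ((437.01141357421875, -43.1673583984375), (45.93347930908203, 75.45802307128906), 79.57437896728516)
scene table z -0.5826328306708555
fork blue 394 med [447.  -49.1 117.3] min [351.7 -57.   57.2] max [451.5 -39.1 155. ] rect [399.1 -42.4] [ 20.2 107.2] 83.9
fork top 115 med [444.5 -48.3 152.3] min [429.7 -56.8 140.6] max [451.4 -38.4 155.6] rect [440.8 -47.2] [18.3 21.9] 76.1
red plaque 187 med [ 631.4 -254.1   77.7] min [ 618.3 -257.4   23.1] max [ 641.6 -245.9   93.3] rect [ 628.9 -251.1] [28.8 10.7] 17.5
red plaque top 0
red brass 150 med [ 598.3 -196.1  119.2] min [ 579.  -202.1   97.3] max [ 612.2 -189.8  129.8] rect [ 595.2 -195.3] [37.3  6.8] 17.9
red posttops 178 med [ 615.4 -250.5  128.7] min [ 601.9 -274.9  
[... 865 characters left out ...]
[ 609.7 -185.5  131.6] rect [ 592.8 -191. ] [36.9  6.3] 18.3
red posttops 140 med [ 611.3 -245.5  130.4] min [ 597.6 -270.4  127.8] max [ 625.4 -233.9  132.7] rect [ 611.2 -252.4] [21.8 38.3] 18.3
green plaque 289 med [594.6 169.2 125.9] min [575.2 158.1  66.2] max [628.9 182.8 129. ] rect [601.7 171.9] [59.6 11.7] 18.5
green plaque top 215 med [601.6 171.7 126.5] min [575.3 159.9 123.3] max [628.8 183.4 129.1] rect [601.7 172. ] [59.5 11.3] 19.0
green brass 93 med [579.2 232.9 126.3] min [564.6 225.9 111.6] max [598.7 240.1 131.6] rect [580.4 235.1] [37.6 10.4] 17.7
green posttops 161 med [601.2 179.2 130.4] min [587.2 154.1 123.5] max [615.5 191.5 133.3] rect [593.1 170.7] [39.1 38.2] 17.2
```

View pics/scene6.png

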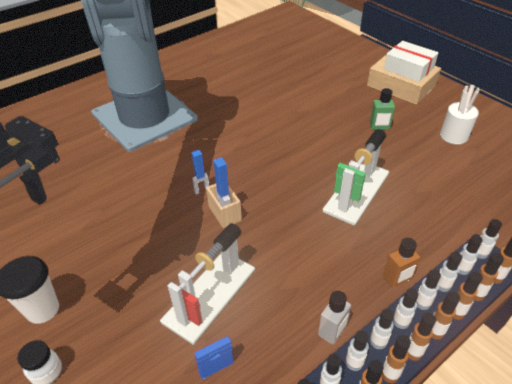

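View pics/w6.png

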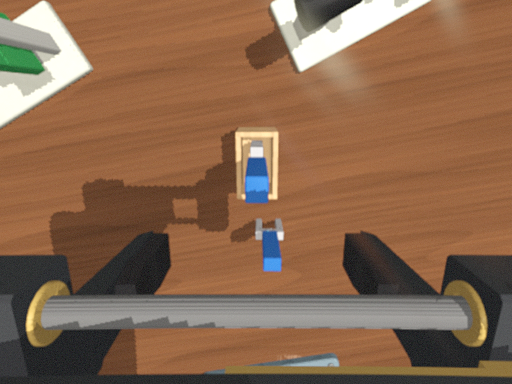

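Everything checks out: the red plaque is on the foot (its top at about 92 mm), the bar is back, the fork is in its holder and the green plaque is still hanging. I'm handing the job in.

```bash
python3 -c "
from workcell import *
print(sense()['time'],close_job())"
```

```text
the job is handed in; nothing more can be done
22.9833 None
```

I pushed the red stand's collar about 27 mm along with the large fork. The red plaque dropped onto the foot, the bar sprang back, and the fork went back in its holder. I handed the job in at 23.0 s of the 45 s allowed.

Last checks before handing in:
- **Red plaque:** its top edge is at about 92 mm, which matches 80 mm of plaque on a 12 mm foot. It sits between the posts.
- **Red bar:** the collar is back where it was, within about 1 mm.
- **Fork:** it is upright with its top at 154.5 mm, the same as before. It is within about 1 mm of mid-holder and within about 1° of square to it.
- **Green plaque:** it is still hanging with its top at 126.5 mm, unmoved.
- **Forces:** the highest wrist readings I took were about 6 N when the fork touched the holder floor and about 4 N during the push. I read them only between moves.

**Disagreements:** the scene and top cameras differed by 3–5 mm in y, so I used the wrist camera, which fell between them. As the fork touched the holder floor there was a small moment of about 0.4 N m, which was gone once I opened the jaws. No check failed.

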